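# Two sowing kits on the kitchen sill

## Robot

A 6-joint arm with a two-finger parallel gripper is mounted at the origin on the work surface. World frame = base frame: x ahead of the robot, y to its left, z up, the work surface at z = 0. Lengths are in m, angles in degrees, forces in N, time in s.
With the tool pointing down it reaches from about 0.375 to 0.9 m from the base axis. Payload 3.1 kg.
Tool frame: the origin (TCP) lies midway between the tips of the shut fingers; the grasp point (between the pads) lies 19 mm behind it; z points along the fingers, y is the direction in which the jaws open and shut (so a half turn about z gives the same grasp; the last joint's range is limited). The gripper opens to 87 mm and grips with 3 to 60 N. Pads are 19 mm wide; open, the fingers measure 117 mm over their backs; the gripper's body (75 mm by 190 mm) begins 51 mm behind the grasp point.
Start: joints at [-73.367, 30.224, 82.088, -0, 67.689, -10.227], TCP at [0.282, -0.558, 0.223] pointing down, gripper open.
Joint ranges: [-176.69, 176.69], [-43.24, 126.21], [12.49, 139.97], [-82, 262], [0, 151.66], [-163.58, 163.58]. Speed limits (degrees/s): [159.86, 159.86, 180, 180, 180, 180].

## Interface

Orientations are given as a 3x3 rotation matrix whose columns are the frame's x, y, z axes.
In Python, from rig import status, vision, bot, models gives the robot as it stands.
- The arm moves only by the tool send_rows, never from a script. Its argument "moves" is a list of rows, each a list of 7 numbers: the shift along the tool's x, y, z in units of 25 mm (1.0 is 25 mm), then the turn, a rotation vector about the tool's x, y, z in units of 10 degrees (1.0 is 10 degrees), then the closure, from -1 (fully open) to 1 (shut), so that 0 is half open. In form: [[dx, dy, dz, rx, ry, rz, hand], ...]. A call has 1 to 12 rows; each row shifts and turns the commanded pose from where the row before left it, along the tool's axes as they then stand; what a row does not reach is not made up. A row lasts 1/8 s, in which the tool goes at most 62.5 mm and 10.7 degrees, less where a joint would pass 70% of its speed; a pose out of reach is approached as far as the arm can. A call is refused whole if a number of a shift passes 1 or a number of a turn 1, either way. A call with a gripper value outside its range is refused whole. The fingers move at their own pace and stop on an object; the grip force is fixed at half the most. Time passes only in rows, so rows that do not move let the fingers close. It gives the time, the measured TCP pose, the force and the opening at its end, in the units of the state.
- status.read_state(): the state, without advancing time (a new reading comes with each control period).
- vision.capture(name): name is "scene" or "top" or "wrist"; returns a dict with "img" (420x560x3 uint8, red, green, blue), "depth" (420x560 float32, m along the optical axis (not along the pixel's ray), 0 where there is no reading), "fx", "fy", "cx", "cy" (pixels), "pose" (4x4, takes a point from camera to world coordinates); the wrist camera has in their place "hand_eye" (4x4, takes a point from camera to tool coordinates, whose origin is the TCP and whose axes are the flange's). Camera axes: x right, y up, looking along -z (the intrinsics and any distortion apply to the point x, -y, -z); pixel columns grow to the right and rows downward; lengths in m; the calibration is good to about 2 mm. A picture is of the moment at which its call begins: read the wrist's pose just before it.
- bot.hand_in(): hands the job in, once; it reports no verdict.
Trained networks look in the newest picture that a camera, given by its name, has taken for a name from the list of things; names that differ only in an ending like _2 or _b are one class to them, and where a whole thing is asked for, a point or a joint stands for the part that bears it (a point fixed in the world has none). Each returns a list of dicts, best first, with "confidence" (0 to 1); they miss things now and then, are a little off and sometimes report something else, mostly with a low value. They report only what shows in the picture. A call takes as long as a camera call.
- models.masks_of(camera, name): "mask" (420x560 bool, what is visible of it) and "extent" ([left, top, right, bottom] in pixels, round what is visible of it).
- models.landmark_of(camera, name): "point" ([column, row] in pixels: a listed point, or the origin of a listed thing).
The state is a dict: "time_s": time; "joint_positions": joint angles; "qvel": joint speeds; "tau": joint torques, N m; "position": TCP position; "tcp_rot": TCP orientation; "force": force on the tool from outside, world axes, zero at the start; "moment": the same for the moment, N m; "opening": opening from 0.0 (shut) to 1.0 (fully open).
Only numpy, scipy, OpenCV 4.12 (cv2) and the standard library are available. Lean on these libraries where they do the work, as an engineer would, in place of code of your own. Each camera call takes 0.05 s, during which the arm holds its last target.

## Task

Make up two sowing kits from the things on the sill: in the green seedling tray the tomato kit, which is the terracotta pot, the red-lidded seed jar and the lime peg (it will clip the stem to its stick), and in the black seedling tray the basil kit, which is the white pot and the yellow-lidded seed jar. Give every piece a tray cell of its own, set down gently on the cell's floor without dropping it, pots and jars upright and the peg lying flat. The blue-lidded jar and the sink strainer belong to no kit: leave them where they stand.

Things in the scene. Friction and masses are not known exactly. Their poses are not given: they have to be found in the camera images.
- green_tray: Tray for the tomato kit: dark green hard plastic seedling tray, 188 x 188 mm, fixed where it stands, open on top, divided by a low cross into 2 x 2 equal square cells of 88 x 88 mm. Origin: centre of the underside; x and y run along the sides, z up. Floor 3 mm thick, so things stand 3 mm above the origin; outer walls 4 mm thick, top 24 mm above the sill; the dividing cross is 4 mm thick, top 16 mm above the sill. Cell centres at x = +-46 mm, y = +-46 mm
- black_tray: Tray for the basil kit: black hard plastic seedling tray, 188 x 188 mm, fixed where it stands, open on top, divided by a low cross into 2 x 2 equal square cells of 88 x 88 mm. Origin: centre of the underside; x and y run along the sides, z up. Floor 3 mm thick, so things stand 3 mm above the origin; outer walls 4 mm thick, top 24 mm above the sill; the dividing cross is 4 mm thick, top 16 mm above the sill. Cell centres at x = +-46 mm, y = +-46 mm
- terracotta_pot: Orange-brown terracotta small round flower pot, empty, 58 mm tall, standing upright: collar 62 mm across and 20 mm high at the top (from 38 to 58 mm up), below it tapering to a 43 mm foot. Origin: centre of the underside, z up; about 110 g
- white_pot: White glazed (dark blue rim and stripe) small round flower pot, empty, 58 mm tall, standing upright: collar 62 mm across and 20 mm high at the top (from 38 to 58 mm up), below it tapering to a 43 mm foot. Origin: centre of the underside, z up; about 110 g
- red_jar: Red-lidded small glass seed jar, 46 mm across at the lid (44 mm below it), 55 mm tall, standing upright; the screw lid is the top 17 mm. Origin: centre of the underside, z up; about 90 g
- yellow_jar: Yellow-lidded small glass seed jar, 46 mm across at the lid (44 mm below it), 55 mm tall, standing upright; the screw lid is the top 17 mm. Origin: centre of the underside, z up; about 90 g
- lime_peg: Lime green plastic clothes peg lying on its flat side, 73 mm long, 12 mm high, rigid (it does not open); its middle 36 mm has parallel sides 16 mm apart, the finger ends behind spread to 20 mm. Origin: centre of the underside, x along its length (jaws at +x), y across, z up; about 20 g
- blue_jar: Blue-lidded small glass seed jar, 46 mm across at the lid (44 mm below it), 55 mm tall, standing upright; the screw lid is the top 17 mm. Origin: centre of the underside, z up; about 90 g. Belongs to no kit: stays where it is
- sink_strainer: Round steel sink strainer basket, 75 mm across at the flange, 46 mm tall with its centre knob. Origin: centre of the underside, z up. Belongs to no kit: stays where it is

How it is judged:
By the outcome, as a careful person would: the job done as asked, in the order asked, and still so for the second after the job is handed in, with the robot touching nothing.
It also fails if it takes over 128 s, if anything falls off the work surface, if the arm or the gripper's body presses on something with over 40 N, if the wrist force passes 120 N, or if a joint passes its speed limit or range.

## Working session

There is one attempt and no reset: what is moved stays moved. The work goes in short steps, Python scripts to look and compute and a tool call to move; the robot and the scene stay as the last step left them, time stands still between calls to the robot, and variables do not carry over. Pictures are saved under pics/ and viewed, and the job is handed in when it is done.

Besides the shell and the picture viewer there is one more tool, called after "Call:" as name(argument=value, ...), one argument or row to a line, values as JSON. send_rows: Moves the arm, as the interface text tells. Its arguments: {"type":"object","properties":{"moves":{"type":"array"}},"required":["moves"]}

```bash
ls; mkdir -p pics
python3 - <<'E'
from rig import status, vision, bot, models
import cv2,numpy as np
s=status.read_state();print(s)
for n in ["scene","top"]:
    c=vision.capture(n);cv2.imwrite(f"pics/{n}0.png",c["img"][:,:,::-1]);print(n,c["fx"],c["fy"],c["cx"],c["cy"],c["pose"],[k for k in c])
E
```

```text
pics
{'time_s': 0.0, 'joint_positions': array([-7.33659071e+01,  3.02794108e+01,  8.21553219e+01, -5.95752190e-04,
        6.76878910e+01, -1.02281329e+01]), 'qvel': array([-0.00523587, -0.00887139,  0.02387366, -0.07692618,  0.01688594,
       -0.0150719 ]), 'tau': array([-1.13148275e-05, -4.40040350e+01, -1.76594067e+01,  6.32911082e-02,
        5.81861415e-02, -1.63769496e-04]), 'position': array([ 0.28221106, -0.55685376,  0.22157276]), 'tcp_rot': array([[ 8.92093946e-01,  4.51849538e-01, -6.21862981e-04],
       [ 4.51849814e-01, -8.92091673e-01,  2.04786955e-03],
       [ 3.70570123e-04, -2.10788070e-03, -9.99997710e-01]]), 'force': array([0.23975597, 0.05598084, 0.15789479]), 'moment': array([-0.00116405, -0.01499213,  0.00748231]), 'opening': 0.994320558475498}
scene 539.8287344889126 539.8287344889126 290.95903818989444 215.10633052388437 [[-0.77209061 -0.4834976   0.41243928  1.05892553]
 [ 0.63531502 -0.60339991  0.48195786  0.56701594]
 [ 0.01584036  0.63414401  0.77305269  0.95889831]
 [ 0.          0.          0.          1.        ]] ['img', 'depth', 'fx', 'fy', 'cx', 'cy', 'pose']
top 395.20285121199663 395.20285121199663 282.1834427159922 206.2967052651152 [[-0.02193812  0.98365326 -0.17873162  0.40511449]
 [-0.99975596 -0.0220491   0.0013657   0.00450067]
 [-0.00259749  0.17871796  0.98389692  1.03447481]
 [ 0.          0.          0.          1.        ]] ['img', 'depth', 'fx', 'fy', 'cx', 'cy', 'pose']
```

View pics/scene0.png

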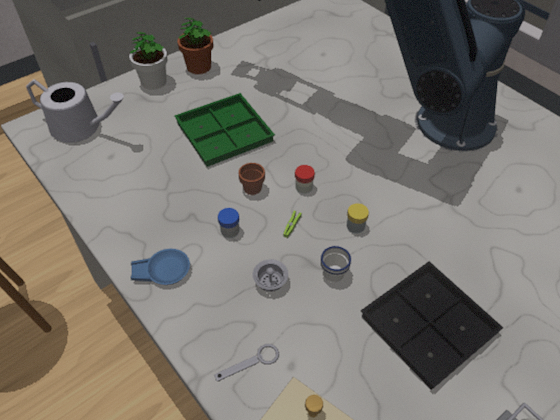

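View pics/top0.png

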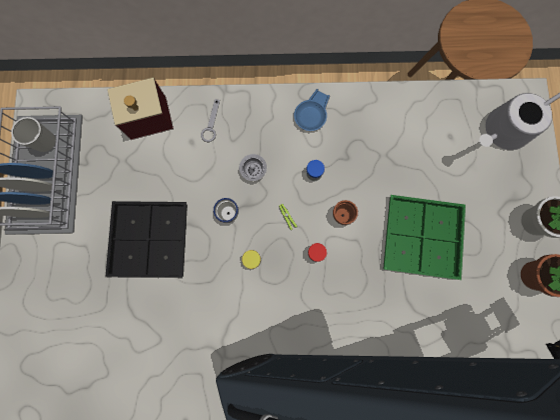

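The top view shows everything: black tray (148,240), green tray (424,237), terracotta (345,212), red (317,253), peg (287,216), white (226,211), yellow (251,260), blue (315,169), strainer (252,168).

```bash
cat > h.py <<'E'
import numpy as np,cv2
from rig import status, vision, bot, models
H=dict(terracotta_pot=.058,white_pot=.058,red_jar=.055,yellow_jar=.055,blue_jar=.055,lime_peg=.012,sink_strainer=.046,green_tray=.024,black_tray=.024)
def pts(c,m,T=None):
    v,u=np.nonzero(m&(c["depth"]>0));d=c["depth"][v,u]
    P=np.stack([(u-c["cx"])/c["fx"]*d,-(v-c["cy"])/c["fy"]*d,-d],1)
    T=c["pose"] if T is None else T
    return P@T[:3,:3].T+T[:3,3]
def ray(c,uv,z,T=None):
    T=c["pose"] if T is None else T
    uv=np.atleast_2d(np.asarray(uv,float))
    r=np.stack([(uv[:,0]-c["cx"])/c["fx"],-(uv[:,1]-c["cy"])/c["fy"],-np.ones(len(uv))],1)@T[:3,:3].T
    t=(z-T[2,3])/r[:,2]
    return (T[:3,3]+r*t[:,None])[:,:2]
def wristT(c,s):
    T=np.eye(4);T[:3,:3]=s["tcp_rot"];T[:3,3]=s["position"];return T@c["hand_eye"]
E
python3 - <<'E'
from h import *
for cam in ["top","scene"]:
    c=vision.capture(cam)
    for n in H:
        r=models.masks_of(cam,n)
        if not r: print(cam,n,"none");continue
        m=r[0]["mask"];P=pts(c,m)
        hi=P[P[:,2]>H[n]-.008]
        if n=="lime_peg": hi=P[P[:,2]>.004]
        l=models.landmark_of(cam,n)
        out=(f"{cam} {n} conf {r[0]['confidence']:.2f} ext {np.round(r[0]['extent'])} n{len(P)} zmax {np.percentile(P[:,2],98):.3f}")
        if len(hi)>4:
            xy=hi[:,:2].astype(np.float32)
            cc=cv2.minEnclosingCircle(xy);ra=cv2.minAreaRect(xy)
            out+=f" circ {np.round(cc[0],4)} r{cc[1]:.4f} rect {np.round(ra[0],4)} {np.round(ra[1],3)} {ra[2]:.1f}"
        if l: out+=f" lm {np.round(ray(c,l[0]['point'],0)[0],4)}"
        print(out)
E
```

```text
top terracotta_pot conf 0.62 ext [334. 201. 358. 224.] n498 zmax 0.059 circ [ 0.5651 -0.1553] r0.0312 rect [ 0.5649 -0.1553] [0.06  0.061] 55.3 lm [ 0.5626 -0.1536]
top white_pot conf 0.91 ext [213. 197. 238. 225.] n486 zmax 0.060 circ [0.5774 0.1459] r0.0313 rect [0.5767 0.1458] [0.061 0.058] 43.7 lm [0.5802 0.1429]
top red_jar conf 0.52 ext [305. 245. 326. 263.] n304 zmax 0.057 circ [ 0.4666 -0.0811] r0.0232 rect [ 0.4668 -0.0806] [0.044 0.044] 88.4 lm [ 0.4697 -0.0766]
top yellow_jar none
top blue_jar conf 0.66 ext [308. 161. 325. 181.] n273 zmax 0.057 circ [ 0.6808 -0.0855] r0.0234 rect [ 0.6804 -0.0857] [0.041 0.046] 88.5 lm [ 0.6818 -0.0789]
top lime_peg conf 0.48 ext [276. 203. 296. 228.] n145 zmax 0.014 circ [ 0.5643 -0.0072] r0.0361 rect [ 0.5653 -0.0086] [0.071 0.017] 28.3 lm [ 0.5682 -0.0105]
top sink_strainer conf 0.67 ext [239. 153. 265. 180.] n566 zmax 0.044 circ [0.6945 0.0782] r0.0080 rect [0.6935 0.0776] [0.014 0.013] 52.4 lm [0.6913 0.0807]
top green_tray conf 0.86 ext [381. 193. 464. 280.] n5810 zmax 0.026 circ [ 0.503  -0.3603] r0.1359 rect [ 0.5028 -0.3618] [0.19
[... 940 characters left out ...]
 -0.0816] [0.048 0.044] 80.3 lm [ 0.6908 -0.0843]
scene lime_peg conf 0.75 ext [284. 215. 298. 239.] n152 zmax 0.014 circ [ 5.677e-01 -5.000e-04] r0.0332 rect [ 0.5699 -0.0048] [0.066 0.015] 27.4 lm [ 0.5681 -0.0008]
scene sink_strainer conf 0.65 ext [297. 167. 314. 192.] n475 zmax 0.057 circ [ 0.4693 -0.0772] r0.0246 rect [ 0.4699 -0.0768] [0.043 0.046] 89.8 lm [0.6941 0.0855]
scene green_tray conf 0.95 ext [177.  96. 270. 166.] n4237 zmax 0.026 circ [ 0.5067 -0.3574] r0.1351 rect [ 0.5054 -0.358 ] [0.202 0.199] 81.1 lm [0.5716 0.0056]
scene black_tray conf 0.62 ext [360. 261. 502. 390.] n9261 zmax 0.026 circ [0.5157 0.3563] r0.1349 rect [0.5142 0.3553] [0.195 0.198] 88.2 lm [0.5197 0.3487]
```

```bash
cat >> h.py <<'E'
def go(x,y,z):
    s=status.read_state();d=s["tcp_rot"].T@(np.array([x,y,z])-s["position"])/.025
    print("t%.2f pos"%s["time_s"],np.round(s["position"],4),"open %.3f"%s["opening"],"F",np.round(s["force"],1),"units",np.round(d,2))
E
python3 -c "
from h import *
go(.566,-.153,.12)"
```

```text
t1.95 pos [ 0.2824 -0.5576  0.2226] open 0.997 F [0.2 0.8 0.1] units [17.43 -9.31  4.1 ]
```

Call:
send_rows(
  moves=[
    [0.97, -0.52, 0.2, 0, 0, 0, -1],
    [0.97, -0.52, 0.2, 0, 0, 0, -1],
    [0.97, -0.52, 0.2, 0, 0, 0, -1],
    [0.97, -0.52, 0.2, 0, 0, 0, -1],
    [0.97, -0.52, 0.2, 0, 0, 0, -1],
    [0.97, -0.52, 0.2, 0, 0, 0, -1],
    [0.97, -0.52, 0.2, 0, 0, 0, -1],
    [0.97, -0.52, 0.2, 0, 0, 0, -1],
    [0.97, -0.52, 0.2, 0, 0, 0, -1],
    [0.97, -0.52, 0.2, 0, 0, 0, -1],
    [0.97, -0.52, 0.2, 0, 0, 0, -1],
    [0.97, -0.52, 0.2, 0, 0, 0, -1],
  ],
)

```text
time_s: 3.45
position: [0.4722, -0.2863, 0.1626]
tcp_rot: [[0.892, 0.452, 0.0], [0.452, -0.892, -0.0], [0.0, 0.001, -1.0]]
force: [1.2, -1.0, 0.1]
opening: 1.001
```

Call:
send_rows(
  moves=[
    [0.97, -0.52, 0.2, 0, 0, 0, -1],
    [0.97, -0.52, 0.2, 0, 0, 0, -1],
    [0.97, -0.52, 0.2, 0, 0, 0, -1],
    [0.97, -0.52, 0.2, 0, 0, 0, -1],
    [0.97, -0.52, 0.2, 0, 0, 0, -1],
    [0.97, -0.52, 0.2, 0, 0, 0, -1],
    [0, 0, 0, 0, 0, 0, -1],
    [0, 0, 0, 0, 0, 0, -1],
  ],
)

```text
time_s: 4.45
position: [0.5659, -0.1519, 0.1326]
tcp_rot: [[0.892, 0.452, -0.0], [0.452, -0.892, -0.0], [-0.0, 0.0, -1.0]]
force: [0.8, 0.1, 0.9]
opening: 1.004
```

Run:
```python
from h import *
go(.566,-.153,.03)
s=status.read_state();c=vision.capture("wrist");cv2.imwrite("pics/w1.png",c["img"][:,:,::-1]);T=wristT(c,s)
for n in ["terracotta_pot","red_jar","lime_peg"]:
    r=models.masks_of("wrist",n)
    if r:
        P=pts(c,r[0]["mask"],T)
        hi=P[P[:,2]>H[n]-.008].astype(np.float32)
        if len(hi)>4: print(n,r[0]["confidence"],r[0]["extent"],cv2.minEnclosingCircle(hi[:,:2].copy()),cv2.minAreaRect(hi[:,:2].copy()),np.percentile(P[:,2],98))
```

```text
t4.45 pos [ 0.5659 -0.1519  0.1326] open 1.004 F [0.8 0.1 0.9] units [-0.01  0.04  4.1 ]
terracotta_pot 0.73 [245.6, 175.9, 322.3, 255.7] ((0.5663862228393555, -0.15337854623794556), 0.031122347339987755) ((0.5668839812278748, -0.15332172811031342), (0.06048860400915146, 0.05897979810833931), 24.80292510986328) 0.058600130160912874
red_jar 0.95 [123.2, 237.5, 187.4, 269.1] ((0.5238551497459412, -0.08122584223747253), 0.06021348759531975) ((0.5208658576011658, -0.08769232779741287), (0.0175357386469841, 0.12020205706357956), 65.19022369384766) 0.1388154808538965
lime_peg 0.62 [126.3, 93.5, 153.6, 171.9] ((0.5662978291511536, -0.008321842178702354), 0.03648049756884575) ((0.5667304992675781, -0.008634835481643677), (0.07211700081825256, 0.019560884684324265), 25.578392028808594) 0.013403777780447714
```

Call:
send_rows(
  moves=[
    [0, 0.06, 0.8, 0, 0, 0, -1],
    [0, 0, 0.8, 0, 0, 0, -1],
    [0, 0, 0.8, 0, 0, 0, -1],
    [0, 0, 0.8, 0, 0, 0, -1],
    [0, 0, 0.5, 0, 0, 0, -1],
    [0, 0, 0.4, 0, 0, 0, -1],
    [0, 0, 0, 0, 0, 0, 1],
    [0, 0, 0, 0, 0, 0, 1],
    [0, 0, 0, 0, 0, 0, 1],
    [0, 0, 0, 0, 0, 0, 1],
    [0, 0, 0, 0, 0, 0, 1],
    [0, 0, 0, 0, 0, 0, 1],
  ],
)

```text
time_s: 6.15
position: [0.5672, -0.1531, 0.0307]
tcp_rot: [[0.892, 0.452, 0.001], [0.452, -0.892, -0.001], [0.001, 0.001, -1.0]]
force: [-0.7, -0.2, 5.1]
opening: 0.702
```

```bash
python3 -c "
from h import *
go(.5566,-.3218,.13)"
```

```text
t6.15 pos [ 0.5672 -0.1531  0.0307] open 0.702 F [-0.7 -0.2  5.1] units [-3.43  5.83 -3.97]
```

Call:
send_rows(
  moves=[
    [0, 0, -0.4, 0, 0, 0, 1],
    [0, 0, -0.8, 0, 0, 0, 1],
    [0, 0, -0.9, 0, 0, 0, 1],
    [0, 0, -0.9, 0, 0, 0, 1],
    [0, 0, -0.9, 0, 0, 0, 1],
    [-0.4, 0.7, 0, 0, 0, 0, 1],
    [-0.6, 1, 0, 0, 0, 0, 1],
    [-0.6, 1, 0, 0, 0, 0, 1],
    [-0.6, 1, 0, 0, 0, 0, 1],
    [-0.6, 1, 0, 0, 0, 0, 1],
    [-0.6, 1, 0, 0, 0, 0, 1],
    [0, 0, 0, 0, 0, 0, 1],
  ],
)

```text
time_s: 7.65
position: [0.5543, -0.3218, 0.1262]
tcp_rot: [[0.894, 0.448, -0.001], [0.448, -0.894, -0.0], [-0.001, -0.0, -1.0]]
force: [-0.1, 1.0, -1.1]
opening: 0.702
```

Run:
```python
from h import *
go(.5566,-.3218,.034)
s=status.read_state();c=vision.capture("wrist");cv2.imwrite("pics/w2.png",c["img"][:,:,::-1])
c=vision.capture("scene");cv2.imwrite("pics/s2.png",c["img"][:,:,::-1])
c=vision.capture("top");cv2.imwrite("pics/t2.png",c["img"][:,:,::-1])
```

```text
t7.65 pos [ 0.5543 -0.3218  0.1262] open 0.702 F [-0.1  1.  -1.1] units [0.09 0.04 3.69]
```

View pics/w2.png

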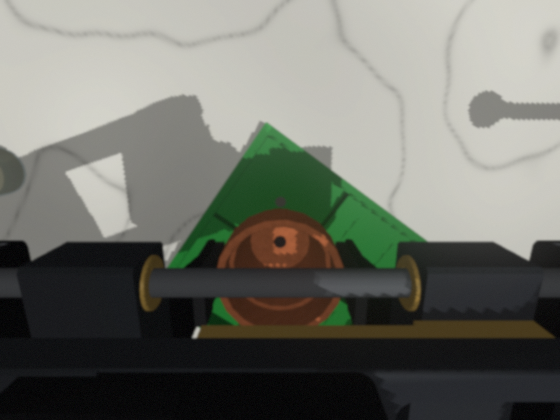

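View pics/s2.png

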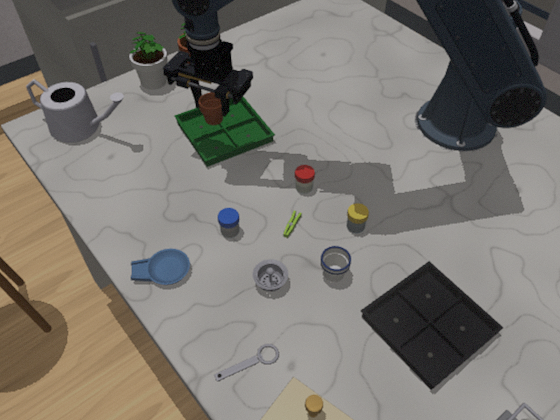

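The pot is held upright, at (280,265) in the wrist view, above the tray's corner cell.

Call:
send_rows(
  moves=[
    [0.09, 0.04, 0.7, 0, 0, 0, 1],
    [0, 0, 0.8, 0, 0, 0, 1],
    [0, 0, 0.8, 0, 0, 0, 1],
    [0, 0, 0.6, 0, 0, 0, 1],
    [0, 0, 0.3, 0, 0, 0, 1],
    [0, 0, 0.2, 0, 0, 0, 1],
    [0, 0, 0.15, 0, 0, 0, 1],
    [0, 0, 0.05, 0, 0, 0, 1],
    [0, 0, 0, 0, 0, 0, 1],
    [0, 0, 0, 0, 0, 0, 1],
  ],
)

```text
time_s: 9.05
position: [0.558, -0.3185, 0.0379]
tcp_rot: [[0.892, 0.452, 0.001], [0.452, -0.892, -0.0], [0.0, 0.001, -1.0]]
force: [0.8, 0.4, -1.8]
opening: 0.704
```

Run:
```python
from h import *
go(.5566,-.3218,.0337)
```

```text
t9.05 pos [ 0.558  -0.3185  0.0379] open 0.704 F [ 0.8  0.4 -1.8] units [-0.11  0.09  0.17]
```

Call:
send_rows(
  moves=[
    [-0.1, 0.1, 0.06, 0, 0, 0, 1],
    [0, 0, 0.06, 0, 0, 0, 1],
    [0, 0, 0.03, 0, 0, 0, 1],
    [0, 0, 0, 0, 0, 0, 1],
    [0, 0, 0, 0, 0, 0, 1],
  ],
)

```text
time_s: 9.68
position: [0.5567, -0.3216, 0.0337]
tcp_rot: [[0.892, 0.452, -0.0], [0.452, -0.892, 0.0], [-0.0, -0.0, -1.0]]
force: [-0.4, -0.2, -0.3]
opening: 0.706
```

Call:
send_rows(
  moves=[
    [0, 0, 0.03, 0, 0, 0, 1],
    [0, 0, 0, 0, 0, 0, 1],
  ],
)

```text
time_s: 9.93
position: [0.5567, -0.3216, 0.0337]
tcp_rot: [[0.892, 0.452, 0.0], [0.452, -0.892, -0.0], [0.0, 0.0, -1.0]]
force: [-1.2, 0.7, 4.8]
opening: 0.707
```

Call:
send_rows(
  moves=[
    [0, 0, 0, 0, 0, 0, -0.5],
    [0, 0, 0, 0, 0, 0, -0.8],
    [0, 0, 0, 0, 0, 0, -0.8],
    [0, 0, 0, 0, 0, 0, -0.8],
    [0, 0, -0.4, 0, 0, 0, -0.8],
    [0, 0, -0.8, 0, 0, 0, -0.8],
    [0, 0, -0.9, 0, 0, 0, -0.8],
    [0, 0, -0.9, 0, 0, 0, -0.8],
    [0, 0, -0.9, 0, 0, 0, -1],
    [0, 0, 0, 0, 0, 0, -1],
  ],
)

```text
time_s: 11.18
position: [0.5583, -0.323, 0.1341]
tcp_rot: [[0.892, 0.452, 0.005], [0.452, -0.892, -0.004], [0.003, 0.006, -1.0]]
force: [-0.5, 0.5, 0.2]
opening: 0.985
```

Run:
```python
from h import *
go(.468,-.079,.13)
c=vision.capture("wrist");cv2.imwrite("pics/w3.png",c["img"][:,:,::-1])
```

```text
t11.18 pos [ 0.5583 -0.323   0.1341] open 0.985 F [-0.5  0.5  0.2] units [  1.19 -10.34   0.1 ]
```

View pics/w3.png

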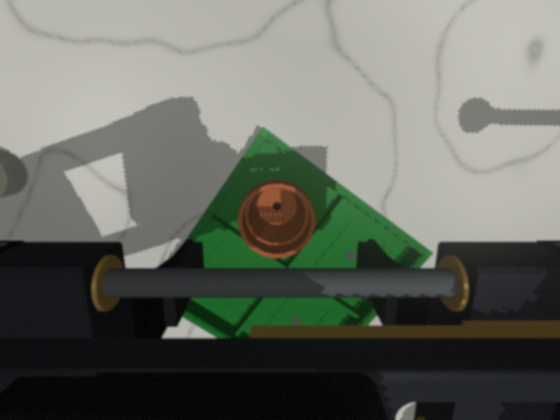

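The terracotta pot stands upright in its cell at (277,220).

Call:
send_rows(
  moves=[
    [0.1, -0.7, 0, 0, 0, 0, -1],
    [0.1, -1, 0, 0, 0, 0, -1],
    [0.1, -1, 0, 0, 0, 0, -1],
    [0.1, -1, 0, 0, 0, 0, -1],
    [0.1, -1, 0, 0, 0, 0, -1],
    [0.1, -1, 0, 0, 0, 0, -1],
    [0.1, -1, 0, 0, 0, 0, -1],
    [0.1, -1, 0, 0, 0, 0, -1],
    [0.1, -1, 0, 0, 0, 0, -1],
    [0.2, -1, 0, 0, 0, 0, -1],
    [0.1, -0.6, 0, 0, 0, 0, -1],
    [0, 0, 0, 0, 0, 0, -1],
  ],
)

```text
time_s: 12.72
position: [0.4662, -0.0772, 0.1304]
tcp_rot: [[0.891, 0.453, -0.001], [0.453, -0.891, 0.0], [-0.001, -0.001, -1.0]]
force: [-0.5, -0.0, -0.5]
opening: 0.996
```

Run:
```python
from h import *
s=status.read_state();c=vision.capture("wrist");cv2.imwrite("pics/w4.png",c["img"][:,:,::-1]);T=wristT(c,s)
for n in ["red_jar","lime_peg"]:
    for r in models.masks_of("wrist",n):
        P=pts(c,r["mask"],T)
        hi=P[(P[:,2]>H[n]-.008)&(P[:,2]<H[n]+.01)].astype(np.float32)
        if len(hi)>4: print(n,r["confidence"],r["extent"],cv2.minEnclosingCircle(hi[:,:2].copy()),cv2.minAreaRect(hi[:,:2].copy()),np.percentile(P[:,2],98))
go(.468,-.079,.028)
```

```text
red_jar 0.83 [252.9, 179.8, 315.6, 246.0] ((0.467582643032074, -0.07946491241455078), 0.023791547864675522) ((0.46800270676612854, -0.07922711968421936), (0.04586281627416611, 0.04637564718723297), 8.249269485473633) 0.05616612839479244
lime_peg 0.55 [249.7, 17.7, 273.2, 109.4] ((0.5656953454017639, -0.007026564795523882), 0.037023384124040604) ((0.5655339360237122, -0.0062381811439991), (0.07290638983249664, 0.019685134291648865), 29.14021873474121) 0.013361224691937073
t12.88 pos [ 0.4678 -0.0791  0.1306] open 1.003 F [-0.5 -0.3  0.7] units [ 0.01 -0.    4.1 ]
```

View pics/w4.png

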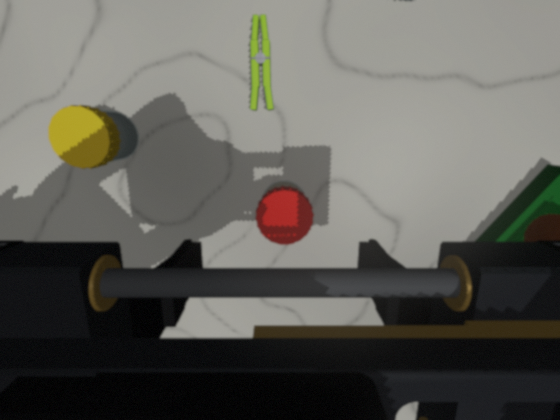

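Red jar (285,215) sits central between the fingers; the peg (262,62) is already aligned with the tool's x.

Call:
send_rows(
  moves=[
    [0, 0, 0.8, 0, 0, 0, -1],
    [0, 0, 0.8, 0, 0, 0, -1],
    [0, 0, 0.8, 0, 0, 0, -1],
    [0, 0, 0.8, 0, 0, 0, -1],
    [0, 0, 0.5, 0, 0, 0, -1],
    [0, 0, 0.4, 0, 0, 0, -1],
    [0, 0, 0, 0, 0, 0, 1],
    [0, 0, 0, 0, 0, 0, 1],
    [0, 0, 0, 0, 0, 0, 1],
    [0, 0, 0, 0, 0, 0, 1],
    [0, 0, 0, 0, 0, 0, 1],
    [0, 0, 0, 0, 0, 0, 1],
  ],
)

```text
time_s: 14.38
position: [0.4674, -0.0785, 0.0283]
tcp_rot: [[0.892, 0.452, 0.001], [0.452, -0.892, -0.0], [0.001, 0.001, -1.0]]
force: [-0.0, -0.1, 3.2]
opening: 0.518
```

```bash
python3 -c "
from h import *
go(.4514,-.3982,.128)"
```

```text
t14.38 pos [ 0.4674 -0.0785  0.0283] open 0.518 F [-0.  -0.1  3.2] units [-6.35 11.12 -3.98]
```

Call:
send_rows(
  moves=[
    [0, 0, -0.4, 0, 0, 0, 1],
    [0, 0, -0.8, 0, 0, 0, 1],
    [0, 0, -0.9, 0, 0, 0, 1],
    [0, 0, -0.9, 0, 0, 0, 1],
    [0, 0, -0.9, 0, 0, 0, 1],
    [-0.4, 0.7, 0, 0, 0, 0, 1],
    [-0.55, 1, 0, 0, 0, 0, 1],
    [-0.6, 1, 0, 0, 0, 0, 1],
    [-0.6, 1, 0, 0, 0, 0, 1],
    [-0.6, 1, 0, 0, 0, 0, 1],
    [-0.6, 1, 0, 0, 0, 0, 1],
    [-0.6, 1, 0, 0, 0, 0, 1],
  ],
)

```text
time_s: 15.88
position: [0.4542, -0.273, 0.1259]
tcp_rot: [[0.892, 0.452, -0.0], [0.452, -0.892, 0.001], [-0.0, -0.001, -1.0]]
force: [0.5, 0.1, -1.3]
opening: 0.519
```

Call:
send_rows(
  moves=[
    [-0.6, 1, 0, 0, 0, 0, 1],
    [-0.6, 1, 0, 0, 0, 0, 1],
    [-0.6, 1, 0, 0, 0, 0, 1],
    [-0.4, 0.8, 0, 0, 0, 0, 1],
    [-0.2, 0.4, 0, 0, 0, 0, 1],
    [0, 0, 0, 0, 0, 0, 1],
    [0, 0, 0, 0, 0, 0, 1],
  ],
)

```text
time_s: 16.75
position: [0.4484, -0.3919, 0.1253]
tcp_rot: [[0.892, 0.452, -0.001], [0.452, -0.892, 0.002], [-0.0, -0.002, -1.0]]
force: [-0.1, 0.7, -0.5]
opening: 0.519
```

Run:
```python
from h import *
go(.4514,-.3982,.0313)
c=vision.capture("wrist");cv2.imwrite("pics/w5.png",c["img"][:,:,::-1])
```

```text
t16.75 pos [ 0.4484 -0.3919  0.1253] open 0.519 F [-0.1  0.7 -0.5] units [-0.01  0.29  3.76]
```

View pics/w5.png

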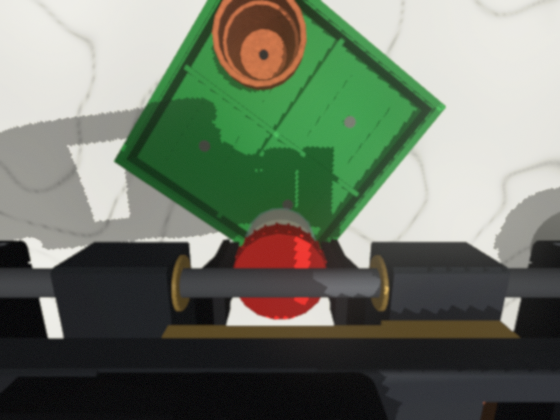

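Run:
```python
from h import *
s=status.read_state();c=vision.capture("wrist");T=wristT(c,s)
print(s["position"],ray(c,[[277,133],[287,205],[205,146],[350,122]],.004,T))
print(ray(c,[[275,131]],.016,T))
go(.4514,-.3982,.0313)
```

```text
[ 0.44845593 -0.39183614  0.12540706] [[ 0.50474491 -0.35993185]
 [ 0.45070511 -0.39765738]
 [ 0.46572806 -0.30785531]
 [ 0.5418613  -0.4125023 ]]
[[ 0.50568481 -0.35771854]]
t16.85 pos [ 0.4485 -0.3919  0.1254] open 0.520 F [-0.2 -0.1 -0.3] units [-0.01  0.28  3.76]
```

Drain holes confirm my cell centres to within a millimetre. Lowering.

Call:
send_rows(
  moves=[
    [0, 0.28, 0.7, 0, 0, 0, 1],
    [0, 0, 0.8, 0, 0, 0, 1],
    [0, 0, 0.8, 0, 0, 0, 1],
    [0, 0, 0.6, 0, 0, 0, 1],
    [0, 0, 0.4, 0, 0, 0, 1],
    [0, 0, 0.2, 0, 0, 0, 1],
    [0, 0, 0.1, 0, 0, 0, 1],
    [0, 0, 0.07, 0, 0, 0, 1],
    [0, 0, 0, 0, 0, 0, 1],
    [0, 0, 0, 0, 0, 0, 1],
  ],
)

```text
time_s: 18.1
position: [0.4519, -0.3996, 0.0342]
tcp_rot: [[0.892, 0.452, 0.0], [0.452, -0.892, -0.001], [0.0, 0.001, -1.0]]
force: [0.4, -0.0, -1.3]
opening: 0.517
```

Run:
```python
from h import *
go(.4514,-.3982,.0313)
```

```text
t18.10 pos [ 0.4519 -0.3996  0.0342] open 0.517 F [ 0.4 -0.  -1.3] units [ 0.01 -0.06  0.11]
```

Call:
send_rows(
  moves=[
    [0, -0.05, 0.06, 0, 0, 0, 1],
    [0, 0, 0.05, 0, 0, 0, 1],
    [0, 0, 0.03, 0, 0, 0, 1],
    [0, 0, 0, 0, 0, 0, 1],
    [0, 0, 0, 0, 0, 0, 1],
  ],
)

```text
time_s: 18.73
position: [0.4511, -0.3981, 0.0314]
tcp_rot: [[0.892, 0.452, -0.0], [0.452, -0.892, 0.0], [-0.0, -0.0, -1.0]]
force: [-1.6, 1.2, 5.7]
opening: 0.519
```

Call:
send_rows(
  moves=[
    [0, 0, 0, 0, 0, 0, -0.2],
    [0, 0, 0, 0, 0, 0, -0.5],
    [0, 0, 0, 0, 0, 0, -0.5],
    [0, 0, 0, 0, 0, 0, -0.5],
    [0, 0, -0.4, 0, 0, 0, -0.5],
    [0, 0, -0.8, 0, 0, 0, -0.5],
    [0, 0, -0.9, 0, 0, 0, -0.5],
    [0, 0, -0.9, 0, 0, 0, -0.5],
    [0, 0, -0.9, 0, 0, 0, -0.5],
    [0, 0, 0, 0, 0, 0, -0.5],
  ],
)

```text
time_s: 19.98
position: [0.4522, -0.3996, 0.1301]
tcp_rot: [[0.892, 0.452, 0.003], [0.452, -0.892, -0.004], [0.001, 0.005, -1.0]]
force: [0.3, 0.3, -1.4]
opening: 0.749
```

Run:
```python
from h import *
c=vision.capture("wrist");cv2.imwrite("pics/w6.png",c["img"][:,:,::-1])
go(.5660,-.0068,.10)
```

```text
t20.02 pos [ 0.4515 -0.3987  0.1288] open 0.752 F [ 0.7  0.3 -0.2] units [ 11.17 -11.92   1.13]
```

View pics/w6.png

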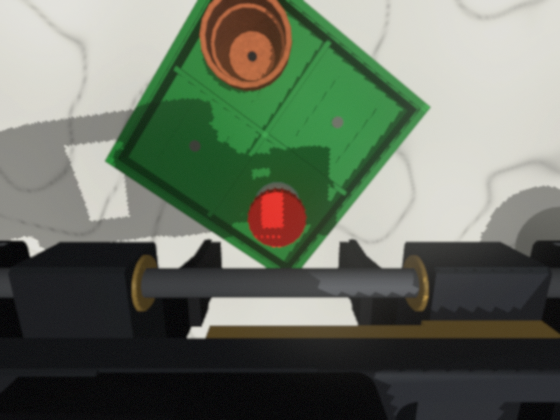

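Red jar upright in its cell (277,215). On to the peg.

Call:
send_rows(
  moves=[
    [0.6, -0.6, 0, 0, 0, 0, -0.3],
    [0.9, -1, 0, 0, 0, 0, -0.3],
    [0.9, -1, 0, 0, 0, 0, -0.3],
    [0.9, -1, 0, 0, 0, 0, -0.3],
    [0.9, -1, 0, 0, 0, 0, -0.3],
    [0.9, -1, 0, 0, 0, 0, -0.3],
    [0.9, -1, 0, 0, 0, 0, -0.3],
    [0.95, -1, 0, 0, 0, 0, -0.3],
    [0.95, -1, 0, 0, 0, 0, -0.3],
    [0.95, -1, 0, 0, 0, 0, -0.3],
    [1, -1, 0, 0, 0, 0, -0.3],
    [0.9, -0.9, 0, 0, 0, 0, -0.3],
  ],
)

```text
time_s: 21.52
position: [0.5597, -0.0175, 0.1265]
tcp_rot: [[0.892, 0.453, -0.003], [0.453, -0.892, 0.001], [-0.002, -0.003, -1.0]]
force: [1.2, -0.1, -0.8]
opening: 0.654
```

Call:
send_rows(
  moves=[
    [0.4, -0.4, 0.3, 0, 0, 0, -0.3],
    [0, 0, 0.4, 0, 0, 0, -0.3],
    [0, 0, 0, 0, 0, 0, -0.3],
    [0, 0, 0, 0, 0, 0, -0.3],
  ],
)

```text
time_s: 22.02
position: [0.5651, -0.008, 0.11]
tcp_rot: [[0.893, 0.45, -0.001], [0.45, -0.893, 0.0], [-0.001, -0.0, -1.0]]
force: [-0.3, -0.6, 1.1]
opening: 0.651
```

Run:
```python
from h import *
s=status.read_state();c=vision.capture("wrist");cv2.imwrite("pics/w7.png",c["img"][:,:,::-1]);T=wristT(c,s)
n="lime_peg"
for r in models.masks_of("wrist",n):
    P=pts(c,r["mask"],T)
    hi=P[(P[:,2]>H[n]-.008)&(P[:,2]<H[n]+.01)].astype(np.float32)
    if len(hi)>4: print(n,r["confidence"],r["extent"],cv2.minAreaRect(hi[:,:2].copy()),hi.mean(0),np.percentile(P[:,2],98))
print(s["tcp_rot"])
go(.566,-.0068,.005)
```

```text
lime_peg 0.55 [270.4, 168.0, 289.0, 248.1] ((0.5670129656791687, -0.007530432194471359), (0.0713258683681488, 0.016935458406805992), 26.56218147277832) [ 0.56732833 -0.00630814  0.01179887] 0.013295310478632819
[[ 8.92807213e-01  4.50438270e-01 -8.03050124e-04]
 [ 4.50438418e-01 -8.92807500e-01  3.38008500e-06]
 [-7.15446653e-04 -3.64742392e-04 -9.99999678e-01]]
t22.12 pos [ 0.5655 -0.008   0.1104] open 0.649 F [-0.5 -0.   0.1] units [ 0.04 -0.03  4.22]
```

View pics/w7.png

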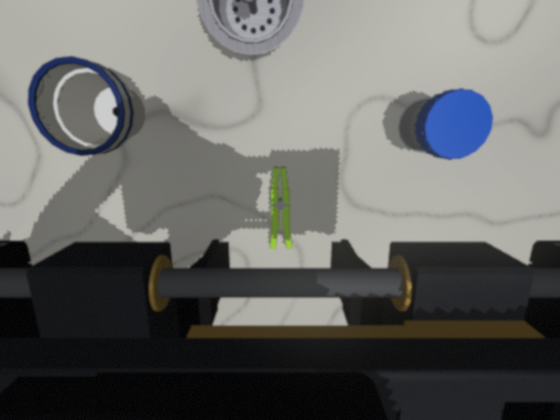

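Peg at (280,207), aligned with the tool axis and central.

Call:
send_rows(
  moves=[
    [0.05, 0, 0.7, 0, 0, 0, -0.3],
    [0, 0, 0.8, 0, 0, 0, -0.3],
    [0, 0, 0.8, 0, 0, 0, -0.3],
    [0, 0, 0.7, 0, 0, 0, -0.3],
    [0, 0, 0.5, 0, 0, 0, -0.3],
    [0, 0, 0.3, 0, 0, 0, -0.3],
    [0, 0, 0.2, 0, 0, 0, -0.3],
    [0, 0, 0.1, 0, 0, 0, -0.3],
    [0, 0, 0, 0, 0, 0, -0.3],
    [0, 0, 0, 0, 0, 0, -0.3],
  ],
)

```text
time_s: 23.38
position: [0.5669, -0.0065, 0.0082]
tcp_rot: [[0.892, 0.452, 0.001], [0.452, -0.892, -0.0], [0.001, 0.001, -1.0]]
force: [-0.5, 0.4, 0.2]
opening: 0.654
```

Run:
```python
from h import *
go(.567,-.0073,.004)
```

```text
t23.38 pos [ 0.5669 -0.0065  0.0082] open 0.654 F [-0.5  0.4  0.2] units [-0.01  0.03  0.17]
```

Call:
send_rows(
  moves=[
    [0, 0.03, 0.1, 0, 0, 0, -0.3],
    [0, 0, 0.06, 0, 0, 0, -0.3],
    [0, 0, 0, 0, 0, 0, 0.5],
    [0, 0, 0, 0, 0, 0, 1],
    [0, 0, 0, 0, 0, 0, 1],
    [0, 0, 0, 0, 0, 0, 1],
    [0, 0, 0, 0, 0, 0, 1],
    [0, 0, 0, 0, 0, 0, 1],
    [0, 0, 0, 0, 0, 0, 1],
    [0, 0, 0, 0, 0, 0, 1],
  ],
)

```text
time_s: 24.62
position: [0.5669, -0.0071, 0.0038]
tcp_rot: [[0.892, 0.452, 0.0], [0.452, -0.892, -0.0], [0.0, 0.0, -1.0]]
force: [-0.5, -0.2, 0.8]
opening: 0.181
```

Run:
```python
from h import *
go(.4658,-.3074,.10)
```

```text
t24.62 pos [ 0.5669 -0.0071  0.0038] open 0.181 F [-0.5 -0.2  0.8] units [-9.04  8.89 -3.85]
```

Call:
send_rows(
  moves=[
    [0, 0, -0.4, 0, 0, 0, 1],
    [0, 0, -0.8, 0, 0, 0, 1],
    [0, 0, -0.9, 0, 0, 0, 1],
    [0, 0, -0.9, 0, 0, 0, 1],
    [0, 0, -0.9, 0, 0, 0, 1],
    [-0.7, 0.7, 0, 0, 0, 0, 1],
    [-1, 1, 0, 0, 0, 0, 1],
    [-1, 1, 0, 0, 0, 0, 1],
    [-1, 1, 0, 0, 0, 0, 1],
    [-1, 1, 0, 0, 0, 0, 1],
    [-1, 1, 0, 0, 0, 0, 1],
    [-1, 1, 0, 0, 0, 0, 1],
  ],
)

```text
time_s: 26.12
position: [0.4928, -0.2333, 0.102]
tcp_rot: [[0.892, 0.452, 0.001], [0.452, -0.892, -0.0], [0.0, 0.001, -1.0]]
force: [-0.3, 0.6, -0.1]
opening: 0.182
```

Call:
send_rows(
  moves=[
    [-1, 1, 0, 0, 0, 0, 1],
    [-0.9, 0.8, 0, 0, 0, 0, 1],
    [-0.4, 0.4, 0, 0, 0, 0, 1],
    [0, 0, 0, 0, 0, 0, 1],
    [0, 0, 0, 0, 0, 0, 1],
    [0, 0, 0, 0, 0, 0, 1],
  ],
)

```text
time_s: 26.88
position: [0.4669, -0.306, 0.1013]
tcp_rot: [[0.891, 0.453, -0.0], [0.453, -0.891, 0.001], [-0.0, -0.001, -1.0]]
force: [-0.8, 0.3, -0.1]
opening: 0.18
```

Run:
```python
from h import *
c=vision.capture("wrist");cv2.imwrite("pics/w8.png",c["img"][:,:,::-1])
go(.4658,-.3074,.0068)
```

```text
t26.93 pos [ 0.467  -0.3061  0.1013] open 0.181 F [0.1 0.1 0.2] units [-0.07  0.02  3.78]
```

View pics/w8.png

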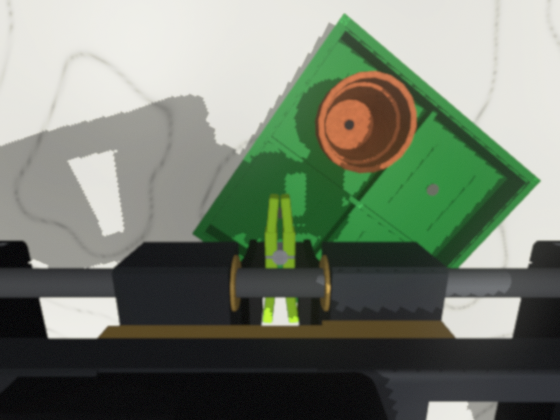

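Run:
```python
from h import *
c=vision.capture("wrist");print(c["hand_eye"].round(3))
```

```text
[[-0.     0.966  0.258  0.069]
 [ 1.    -0.     0.001 -0.   ]
 [ 0.001  0.258 -0.966 -0.162]
 [ 0.     0.     0.     1.   ]]
```

Camera is 162 mm above the TCP, so it clears the pot. Lowering the peg.

Call:
send_rows(
  moves=[
    [-0.07, 0.02, 0.6, 0, 0, 0, 1],
    [0, 0, 0.8, 0, 0, 0, 1],
    [0, 0, 0.8, 0, 0, 0, 1],
    [0, 0, 0.6, 0, 0, 0, 1],
    [0, 0, 0.4, 0, 0, 0, 1],
    [0, 0, 0.2, 0, 0, 0, 1],
    [0, 0, 0.15, 0, 0, 0, 1],
    [0, 0, 0.1, 0, 0, 0, 1],
    [0, 0, 0, 0, 0, 0, 1],
    [0, 0, 0, 0, 0, 0, 1],
  ],
)

```text
time_s: 28.22
position: [0.4655, -0.3086, 0.0104]
tcp_rot: [[0.892, 0.452, 0.0], [0.452, -0.892, -0.0], [0.0, 0.001, -1.0]]
force: [-0.1, -1.1, -1.0]
opening: 0.178
```

Run:
```python
from h import *
go(.4658,-.3074,.0068)
```

```text
t28.23 pos [ 0.4655 -0.3086  0.0104] open 0.178 F [-0.1 -1.1 -1. ] units [ 0.03 -0.04  0.14]
```

Call:
send_rows(
  moves=[
    [0, 0, 0.06, 0, 0, 0, 1],
    [0, 0, 0.05, 0, 0, 0, 1],
    [0, 0, 0.03, 0, 0, 0, 1],
    [0, 0, 0, 0, 0, 0, 1],
    [0, 0, 0, 0, 0, 0, 1],
  ],
)

```text
time_s: 28.85
position: [0.4653, -0.3085, 0.0068]
tcp_rot: [[0.892, 0.452, 0.0], [0.452, -0.892, -0.0], [-0.0, 0.0, -1.0]]
force: [-1.2, 0.4, 3.2]
opening: 0.18
```

Call:
send_rows(
  moves=[
    [0, 0, 0, 0, 0, 0, 0.3],
    [0, 0, 0, 0, 0, 0, 0.3],
    [0, 0, 0, 0, 0, 0, 0.3],
    [0, 0, 0, 0, 0, 0, 0.3],
    [0, 0, -0.3, 0, 0, 0, 0.3],
    [0, 0, -0.7, 0, 0, 0, 0.3],
    [0, 0, -0.9, 0, 0, 0, 0.3],
    [0, 0, -1, 0, 0, 0, 0.3],
    [0, 0, -1, 0, 0, 0, 0.3],
    [0, 0, -0.9, 0, 0, 0, 0.3],
    [0, 0, 0, 0, 0, 0, 0.3],
  ],
)

```text
time_s: 30.22
position: [0.4666, -0.3096, 0.1294]
tcp_rot: [[0.892, 0.452, 0.004], [0.452, -0.892, -0.004], [0.002, 0.006, -1.0]]
force: [-0.1, -0.2, -0.1]
opening: 0.348
```

Run:
```python
from h import *
c=vision.capture("wrist");cv2.imwrite("pics/w9.png",c["img"][:,:,::-1])
go(.579,.148,.13)
```

```text
t30.27 pos [ 0.4658 -0.3089  0.128 ] open 0.346 F [-1.3 -0.1  0.2] units [ 12.3  -14.26  -0.11]
```

View pics/w9.png

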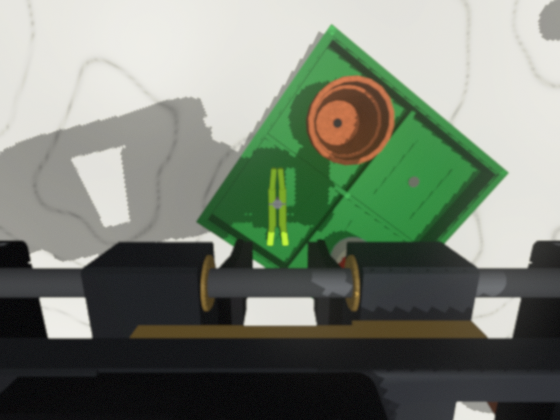

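Peg lies flat in the cell at (278,205). Now the white pot.

Call:
send_rows(
  moves=[
    [0.5, -0.6, 0, 0, 0, 0, -1],
    [0.8, -0.9, 0, 0, 0, 0, -1],
    [0.8, -0.9, 0, 0, 0, 0, -1],
    [0.8, -0.9, 0, 0, 0, 0, -1],
    [0.8, -0.9, 0, 0, 0, 0, -1],
    [0.8, -0.9, 0, 0, 0, 0, -1],
    [0.8, -0.9, 0, 0, 0, 0, -1],
    [0.8, -0.9, 0, 0, 0, 0, -1],
    [0.8, -0.9, 0, 0, 0, 0, -1],
    [0.8, -0.9, 0, 0, 0, 0, -1],
    [0.8, -0.9, 0, 0, 0, 0, -1],
    [0.8, -0.9, 0, 0, 0, 0, -1],
  ],
)

```text
time_s: 31.78
position: [0.5527, 0.0331, 0.1252]
tcp_rot: [[0.892, 0.452, -0.004], [0.452, -0.892, 0.001], [-0.003, -0.002, -1.0]]
force: [0.7, -0.5, 0.3]
opening: 0.997
```

Call:
send_rows(
  moves=[
    [0.8, -0.9, 0, 0, 0, 0, -1],
    [0.8, -1, 0, 0, 0, 0, -1],
    [0.8, -1, 0, 0, 0, 0, -1],
    [0.6, -0.8, 0, 0, 0, 0, -1],
    [0, 0, 0, 0, 0, 0, -1],
    [0, 0, 0, 0, 0, 0, -1],
  ],
)

```text
time_s: 32.52
position: [0.578, 0.1472, 0.1256]
tcp_rot: [[0.892, 0.452, -0.003], [0.452, -0.892, -0.0], [-0.002, -0.001, -1.0]]
force: [0.1, 0.4, -0.7]
opening: 0.999
```

Run:
```python
from h import *
s=status.read_state();c=vision.capture("wrist");cv2.imwrite("pics/w10.png",c["img"][:,:,::-1]);T=wristT(c,s)
for n in ["white_pot","yellow_jar","black_tray"]:
    for r in models.masks_of("wrist",n):
        P=pts(c,r["mask"],T)
        hi=P[(P[:,2]>H[n]-.008)&(P[:,2]<H[n]+.01)].astype(np.float32)
        if len(hi)>4: print(n,r["confidence"],r["extent"],cv2.minEnclosingCircle(hi[:,:2].copy()),np.percentile(P[:,2],98))
go(.579,.148,.03)
```

```text
white_pot 0.95 [239.9, 178.0, 323.3, 257.4] ((0.5782613158226013, 0.14841648936271667), 0.03115564025938511) 0.05906315110491402
black_tray 0.94 [1.6, 24.6, 183.5, 254.3] ((0.5360771417617798, 0.33050036430358887), 0.10370446741580963) 0.02560558810983629
t32.73 pos [0.579  0.1463 0.1264] open 1.002 F [ 0.5 -0.7 -0.1] units [ 0.03 -0.06  3.86]
```

View pics/w10.png

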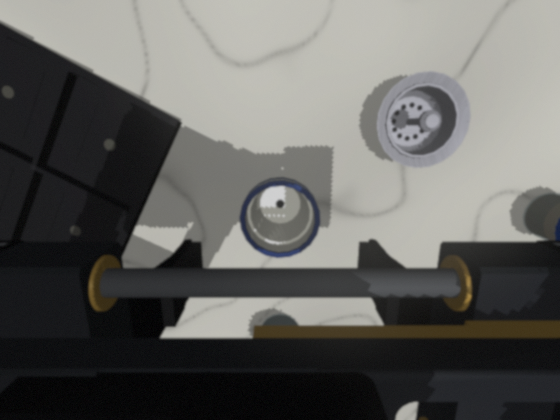

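White pot centred at (280,217). Going down: 3.86 units.

Call:
send_rows(
  moves=[
    [0, -0.06, 0.8, 0, 0, 0, -1],
    [0, 0, 0.8, 0, 0, 0, -1],
    [0, 0, 0.8, 0, 0, 0, -1],
    [0, 0, 0.7, 0, 0, 0, -1],
    [0, 0, 0.4, 0, 0, 0, -1],
    [0, 0, 0.3, 0, 0, 0, -1],
    [0, 0, 0, 0, 0, 0, 1],
    [0, 0, 0, 0, 0, 0, 1],
    [0, 0, 0, 0, 0, 0, 1],
    [0, 0, 0, 0, 0, 0, 1],
    [0, 0, 0, 0, 0, 0, 1],
    [0, 0, 0, 0, 0, 0, 1],
  ],
)

```text
time_s: 34.22
position: [0.579, 0.1485, 0.0321]
tcp_rot: [[0.892, 0.452, 0.001], [0.452, -0.892, 0.0], [0.001, 0.0, -1.0]]
force: [-0.4, 0.0, 5.2]
opening: 0.708
```

Run:
```python
from h import *
c=vision.capture("wrist")
s=status.read_state();go(.561,.399,.13)
```

```text
t34.27 pos [0.579  0.1485 0.0321] open 0.706 F [-0.7 -0.4  4.8] units [ 3.89 -9.26 -3.92]
```

Call:
send_rows(
  moves=[
    [0, 0, -0.4, 0, 0, 0, 1],
    [0, 0, -0.8, 0, 0, 0, 1],
    [0, 0, -0.9, 0, 0, 0, 1],
    [0, 0, -0.9, 0, 0, 0, 1],
    [0, 0, -0.9, 0, 0, 0, 1],
    [0.3, -0.7, 0, 0, 0, 0, 1],
    [0.4, -1, 0, 0, 0, 0, 1],
    [0.4, -1, 0, 0, 0, 0, 1],
    [0.4, -1, 0, 0, 0, 0, 1],
    [0.4, -1, 0, 0, 0, 0, 1],
    [0.4, -1, 0, 0, 0, 0, 1],
    [0.4, -1, 0, 0, 0, 0, 1],
  ],
)

```text
time_s: 35.78
position: [0.5613, 0.3303, 0.1273]
tcp_rot: [[0.892, 0.452, -0.003], [0.452, -0.892, -0.001], [-0.003, -0.001, -1.0]]
force: [-0.3, 0.2, -1.4]
opening: 0.702
```

Call:
send_rows(
  moves=[
    [0.4, -1, 0, 0, 0, 0, 1],
    [0.4, -0.8, 0, 0, 0, 0, 1],
    [0.3, -0.5, 0, 0, 0, 0, 1],
    [0, 0, 0, 0, 0, 0, 1],
    [0, 0, 0, 0, 0, 0, 1],
    [0, 0, 0, 0, 0, 0, 1],
  ],
)

```text
time_s: 36.52
position: [0.5619, 0.3911, 0.1291]
tcp_rot: [[0.893, 0.451, -0.0], [0.451, -0.893, -0.0], [-0.001, 0.0, -1.0]]
force: [-0.2, 1.1, -1.6]
opening: 0.706
```

Run:
```python
from h import *
c=vision.capture("wrist");cv2.imwrite("pics/w11.png",c["img"][:,:,::-1])
go(.561,.399,.0351)
```

```text
t36.58 pos [0.562  0.3912 0.1291] open 0.701 F [ 0.1  0.4 -1. ] units [ 0.11 -0.3   3.76]
```

View pics/w11.png

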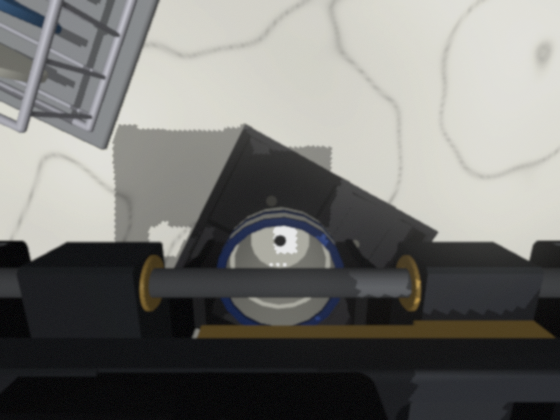

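The dish rack is close on the left side, so I'll use the two inner black cells instead.

Run:
```python
from h import *
s=status.read_state();c=vision.capture("wrist");T=wristT(c,s)
print(ray(c,[[271,200]],.004,T))
go(.5576,.3069,.0351)
```

```text
[[0.56100043 0.40031339]]
t36.62 pos [0.562  0.3913 0.1292] open 0.708 F [-0.1 -0.3 -1.3] units [-1.68  2.93  3.76]
```

Call:
send_rows(
  moves=[
    [-0.3, 0.5, 0, 0, 0, 0, 1],
    [-0.5, 0.9, 0, 0, 0, 0, 1],
    [-0.5, 0.9, 0, 0, 0, 0, 1],
    [-0.4, 0.6, 0, 0, 0, 0, 1],
    [0, 0, 0, 0, 0, 0, 1],
    [0, 0, 0, 0, 0, 0, 1],
    [0, 0, 0, 0, 0, 0, 1],
  ],
)

```text
time_s: 37.5
position: [0.5567, 0.3091, 0.1291]
tcp_rot: [[0.892, 0.453, 0.001], [0.453, -0.892, 0.0], [0.001, -0.0, -1.0]]
force: [0.1, -0.3, -2.3]
opening: 0.707
```

Run:
```python
from h import *
go(.5576,.3069,.0351)
```

```text
t37.50 pos [0.5567 0.3091 0.1291] open 0.707 F [ 0.1 -0.3 -2.3] units [-0.01  0.1   3.76]
```

Call:
send_rows(
  moves=[
    [0, 0.1, 0.7, 0, 0, 0, 1],
    [0, 0, 0.8, 0, 0, 0, 1],
    [0, 0, 0.8, 0, 0, 0, 1],
    [0, 0, 0.6, 0, 0, 0, 1],
    [0, 0, 0.4, 0, 0, 0, 1],
    [0, 0, 0.2, 0, 0, 0, 1],
    [0, 0, 0.1, 0, 0, 0, 1],
    [0, 0, 0.05, 0, 0, 0, 1],
    [0, 0, 0, 0, 0, 0, 1],
    [0, 0, 0, 0, 0, 0, 1],
  ],
)

```text
time_s: 38.75
position: [0.5579, 0.3061, 0.0382]
tcp_rot: [[0.892, 0.452, 0.001], [0.452, -0.892, 0.0], [0.001, 0.0, -1.0]]
force: [0.2, -0.1, -1.5]
opening: 0.702
```

Run:
```python
from h import *
go(.5576,.3069,.0351)
```

```text
t38.75 pos [0.5579 0.3061 0.0382] open 0.702 F [ 0.2 -0.1 -1.5] units [ 0.   -0.04  0.13]
```

Call:
send_rows(
  moves=[
    [0, 0, 0.06, 0, 0, 0, 1],
    [0, 0, 0.05, 0, 0, 0, 1],
    [0, 0, 0.03, 0, 0, 0, 1],
    [0, 0, 0, 0, 0, 0, 1],
    [0, 0, 0, 0, 0, 0, 1],
  ],
)

```text
time_s: 39.38
position: [0.5578, 0.306, 0.0351]
tcp_rot: [[0.892, 0.452, 0.0], [0.452, -0.892, 0.0], [0.0, 0.0, -1.0]]
force: [-1.8, -0.1, 5.6]
opening: 0.709
```

Contact. Release, rise and go to the yellow jar (0.4545, 0.0855).

Call:
send_rows(
  moves=[
    [0, 0, 0, 0, 0, 0, -0.5],
    [0, 0, 0, 0, 0, 0, -0.8],
    [0, 0, 0, 0, 0, 0, -0.8],
    [0, 0, 0, 0, 0, 0, -0.8],
    [0, 0, -0.4, 0, 0, 0, -0.8],
    [0, 0, -0.8, 0, 0, 0, -0.8],
    [0, 0, -0.9, 0, 0, 0, -0.8],
    [0, 0, -0.9, 0, 0, 0, -0.8],
    [0, 0, -0.9, 0, 0, 0, -1],
    [0, 0, 0, 0, 0, 0, -1],
  ],
)

```text
time_s: 40.62
position: [0.5597, 0.3068, 0.1354]
tcp_rot: [[0.892, 0.452, 0.007], [0.452, -0.892, 0.002], [0.007, 0.001, -1.0]]
force: [-0.0, -0.2, -0.4]
opening: 0.988
```

Run:
```python
from h import *
c=vision.capture("wrist");cv2.imwrite("pics/w12.png",c["img"][:,:,::-1])
go(.4545,.0855,.13)
```

```text
t40.67 pos [0.5585 0.3063 0.1337] open 0.992 F [ 0.3 -0.3 -0.4] units [-7.7   6.    0.12]
```

View pics/w12.png

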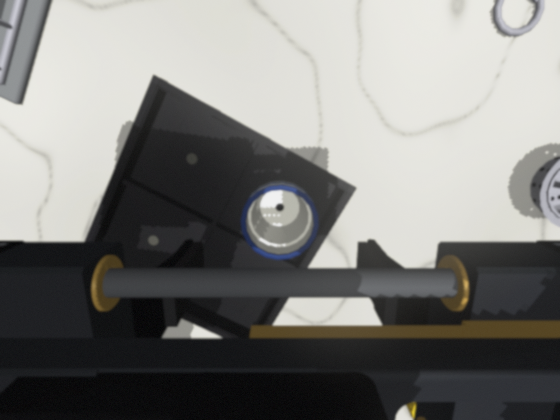

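White pot upright in its cell (280,220).

Call:
send_rows(
  moves=[
    [-0.5, 0.4, 0, 0, 0, 0, -1],
    [-0.9, 0.7, 0, 0, 0, 0, -1],
    [-0.9, 0.7, 0, 0, 0, 0, -1],
    [-0.9, 0.7, 0, 0, 0, 0, -1],
    [-0.9, 0.7, 0, 0, 0, 0, -1],
    [-0.9, 0.7, 0, 0, 0, 0, -1],
    [-0.9, 0.7, 0, 0, 0, 0, -1],
    [-0.9, 0.7, 0, 0, 0, 0, -1],
    [-0.6, 0.5, 0, 0, 0, 0, -1],
    [-0.3, 0.2, 0, 0, 0, 0, -1],
    [0, 0, 0, 0, 0, 0, -1],
    [0, 0, 0, 0, 0, 0, -1],
  ],
)

```text
time_s: 42.18
position: [0.4539, 0.0855, 0.1317]
tcp_rot: [[0.892, 0.452, 0.0], [0.452, -0.892, 0.0], [0.0, -0.0, -1.0]]
force: [0.0, -0.7, 0.3]
opening: 1.001
```

Run:
```python
from h import *
s=status.read_state();c=vision.capture("wrist");cv2.imwrite("pics/w13.png",c["img"][:,:,::-1]);T=wristT(c,s)
for n in ["yellow_jar"]:
    for r in models.masks_of("wrist",n):
        P=pts(c,r["mask"],T)
        hi=P[(P[:,2]>H[n]-.008)&(P[:,2]<H[n]+.01)].astype(np.float32)
        if len(hi)>4: print(n,r["confidence"],r["extent"],cv2.minEnclosingCircle(hi[:,:2].copy()),np.percentile(P[:,2],98))
go(.4545,.0855,.028)
```

```text
yellow_jar 0.77 [255.5, 181.5, 309.3, 243.6] ((0.4540436565876007, 0.08502183109521866), 0.023566721007227898) 0.056119903159764395
t42.27 pos [0.454  0.0857 0.1318] open 1.003 F [ 0.1 -0.8  0.4] units [0.01 0.02 4.15]
```

View pics/w13.png

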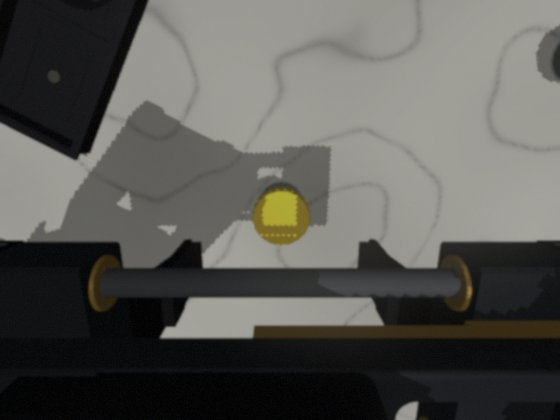

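Yellow jar centred (281,213).

Call:
send_rows(
  moves=[
    [0, 0.02, 0.8, 0, 0, 0, -1],
    [0, 0, 0.8, 0, 0, 0, -1],
    [0, 0, 0.8, 0, 0, 0, -1],
    [0, 0, 0.8, 0, 0, 0, -1],
    [0, 0, 0.5, 0, 0, 0, -1],
    [0, 0, 0.4, 0, 0, 0, -1],
    [0, 0, 0, 0, 0, 0, 1],
    [0, 0, 0, 0, 0, 0, 1],
    [0, 0, 0, 0, 0, 0, 1],
    [0, 0, 0, 0, 0, 0, 1],
    [0, 0, 0, 0, 0, 0, 1],
    [0, 0, 0, 0, 0, 0, 1],
  ],
)

```text
time_s: 43.78
position: [0.4542, 0.0847, 0.0295]
tcp_rot: [[0.892, 0.452, 0.001], [0.452, -0.892, -0.0], [0.0, 0.0, -1.0]]
force: [0.8, -1.7, 2.9]
opening: 0.516
```

Run:
```python
from h import *
go(.4657,.310,.128)
```

```text
t43.77 pos [0.4542 0.0847 0.0295] open 0.516 F [ 0.8 -1.7  2.9] units [ 4.48 -7.83 -3.94]
```

Call:
send_rows(
  moves=[
    [0, 0, -0.4, 0, 0, 0, 1],
    [0, 0, -0.8, 0, 0, 0, 1],
    [0, 0, -0.9, 0, 0, 0, 1],
    [0, 0, -0.9, 0, 0, 0, 1],
    [0, 0, -0.9, 0, 0, 0, 1],
    [0.4, -0.7, 0, 0, 0, 0, 1],
    [0.5, -0.9, 0, 0, 0, 0, 1],
    [0.5, -0.9, 0, 0, 0, 0, 1],
    [0.5, -0.9, 0, 0, 0, 0, 1],
    [0.5, -0.9, 0, 0, 0, 0, 1],
    [0.5, -0.9, 0, 0, 0, 0, 1],
    [0.5, -0.9, 0, 0, 0, 0, 1],
  ],
)

```text
time_s: 45.28
position: [0.4604, 0.26, 0.1272]
tcp_rot: [[0.892, 0.452, -0.0], [0.452, -0.892, -0.0], [-0.0, -0.0, -1.0]]
force: [0.3, -0.2, -0.8]
opening: 0.52
```

Call:
send_rows(
  moves=[
    [0.5, -0.9, 0, 0, 0, 0, 1],
    [0.4, -0.6, 0, 0, 0, 0, 1],
    [0.2, -0.2, 0, 0, 0, 0, 1],
    [0, 0, 0, 0, 0, 0, 1],
    [0, 0, 0, 0, 0, 0, 1],
    [0, 0, 0, 0, 0, 0, 1],
  ],
)

```text
time_s: 46.02
position: [0.4661, 0.3088, 0.1268]
tcp_rot: [[0.893, 0.451, -0.001], [0.451, -0.893, -0.0], [-0.001, 0.0, -1.0]]
force: [0.6, -0.6, -2.4]
opening: 0.521
```

Run:
```python
from h import *
c=vision.capture("wrist");cv2.imwrite("pics/w14.png",c["img"][:,:,::-1])
go(.4657,.310,.0325)
```

```text
t46.08 pos [0.4662 0.3089 0.1268] open 0.519 F [-0.9  0.5 -1. ] units [ 0.01 -0.05  3.77]
```

View pics/w14.png

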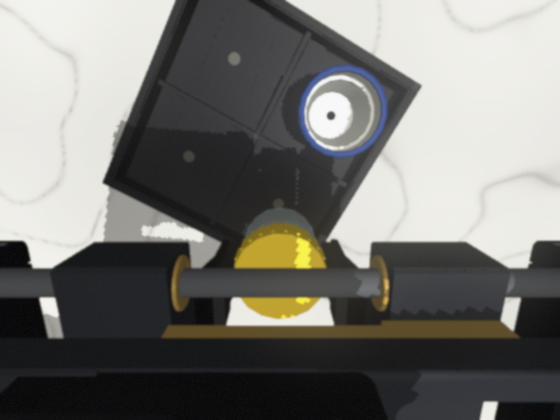

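Jar held upright (280,270); the target cell's drain hole shows just ahead of it at (279,204), as with the red one. Lowering.

Call:
send_rows(
  moves=[
    [0, -0.05, 0.7, 0, 0, 0, 1],
    [0, 0, 0.8, 0, 0, 0, 1],
    [0, 0, 0.8, 0, 0, 0, 1],
    [0, 0, 0.6, 0, 0, 0, 1],
    [0, 0, 0.4, 0, 0, 0, 1],
    [0, 0, 0.2, 0, 0, 0, 1],
    [0, 0, 0.1, 0, 0, 0, 1],
    [0, 0, 0.05, 0, 0, 0, 1],
    [0, 0, 0, 0, 0, 0, 1],
    [0, 0, 0, 0, 0, 0, 1],
  ],
)

```text
time_s: 47.32
position: [0.4658, 0.3108, 0.0359]
tcp_rot: [[0.892, 0.452, 0.001], [0.452, -0.892, 0.0], [0.001, 0.0, -1.0]]
force: [-0.5, -0.5, -1.0]
opening: 0.518
```

Run:
```python
from h import *
go(.4657,.310,.0325)
```

```text
t47.33 pos [0.4658 0.3108 0.0359] open 0.518 F [-0.5 -0.5 -1. ] units [-0.02  0.03  0.13]
```

Call:
send_rows(
  moves=[
    [0, 0, 0.06, 0, 0, 0, 1],
    [0, 0, 0.05, 0, 0, 0, 1],
    [0, 0, 0.03, 0, 0, 0, 1],
    [0, 0, 0, 0, 0, 0, 1],
    [0, 0, 0, 0, 0, 0, 1],
  ],
)

```text
time_s: 47.95
position: [0.4657, 0.3107, 0.0326]
tcp_rot: [[0.892, 0.452, 0.0], [0.452, -0.892, 0.0], [0.0, 0.0, -1.0]]
force: [-1.7, -0.5, 6.8]
opening: 0.52
```

Contact. Release, rise, and clear off towards the middle.

Call:
send_rows(
  moves=[
    [0, 0, 0, 0, 0, 0, -0.2],
    [0, 0, 0, 0, 0, 0, -0.5],
    [0, 0, 0, 0, 0, 0, -0.5],
    [0, 0, 0, 0, 0, 0, -0.5],
    [0, 0, -0.4, 0, 0, 0, -0.5],
    [0, 0, -0.8, 0, 0, 0, -0.5],
    [0, 0, -1, 0, 0, 0, -0.5],
    [0, 0, -1, 0, 0, 0, -0.5],
    [0, 0, -1, 0, 0, 0, -0.5],
    [-0.5, 0.9, -0.5, 0, 0, 0, -0.5],
    [-0.5, 1, -0.5, 0, 0, 0, -0.5],
    [-0.5, 1, -0.5, 0, 0, 0, -0.5],
  ],
)

```text
time_s: 49.45
position: [0.4649, 0.2284, 0.1757]
tcp_rot: [[0.892, 0.452, 0.001], [0.452, -0.892, 0.0], [0.001, 0.0, -1.0]]
force: [0.4, -0.2, 0.6]
opening: 0.752
```

Call:
send_rows(
  moves=[
    [-0.5, 1, -0.5, 0, 0, 0, -0.5],
    [-0.5, 1, 0, 0, 0, 0, -0.5],
    [-0.5, 1, 0, 0, 0, 0, -0.5],
    [-0.5, 1, 0, 0, 0, 0, -0.5],
    [-0.3, 0.6, 0, 0, 0, 0, -0.5],
    [0, 0, 0, 0, 0, 0, -0.5],
    [0, 0, 0, 0, 0, 0, -0.5],
  ],
)

```text
time_s: 50.32
position: [0.4656, 0.101, 0.1872]
tcp_rot: [[0.892, 0.452, 0.0], [0.452, -0.892, 0.0], [0.0, -0.0, -1.0]]
force: [-0.4, 0.6, 0.1]
opening: 0.755
```

Run:
```python
from h import *
go(0.5,0,.2)
for cam in ["top","scene"]:
    c=vision.capture(cam);cv2.imwrite(f"pics/{cam}9.png",c["img"][:,:,::-1])
    for n in H:
        r=models.masks_of(cam,n)
        if not r: print(cam,n,"none");continue
        P=pts(c,r[0]["mask"]);hi=P[(P[:,2]>H[n]-.005)&(P[:,2]<H[n]+.01)]
        if len(hi)>4:
            ra=cv2.minAreaRect(hi[:,:2].astype(np.float32))
            print(cam,n,"%.2f"%r[0]["confidence"],np.round(ra[0],4),np.round(ra[1],3),"z98 %.3f"%np.percentile(P[:,2],98))
        else: print(cam,n,r[0]["confidence"],"no top pts",r[0]["extent"])
```

```text
t50.33 pos [0.4656 0.101  0.1872] open 0.755 F [-0.4  0.6  0.1] units [-0.6   4.23 -0.51]
top terracotta_pot 0.78 [ 0.5545 -0.3231] [0.06  0.059] z98 0.063
top white_pot 0.92 [0.5592 0.3134] [0.04  0.061] z98 0.062
top red_jar 0.80 [ 0.4496 -0.3989] [0.045 0.045] z98 0.060
top yellow_jar 0.57 [0.4676 0.3241] [0.012 0.033] z98 0.564
top blue_jar 0.75 [ 0.6805 -0.0838] [0.044 0.041] z98 0.057
top lime_peg 0.76 [ 0.4627 -0.3096] [0.072 0.019] z98 0.017
top sink_strainer none
top green_tray 0.58 [ 0.5026 -0.3618] [0.197 0.195] z98 0.026
top black_tray 0.60 [0.5125 0.3541] [0.196 0.195] z98 0.026
scene terracotta_pot 0.69 [ 0.5581 -0.32  ] [0.066 0.061] z98 0.062
scene white_pot 0.71 [0.559  0.3064] [0.062 0.061] z98 0.062
scene red_jar 0.81 [ 0.4532 -0.3959] [0.047 0.045] z98 0.060
scene yellow_jar 0.65 [0.4683 0.3118] [0.046 0.045] z98 0.060
scene blue_jar 0.58 [ 0.6852 -0.0811] [0.044 0.046] z98 0.057
scene lime_peg 0.62 [ 0.469  -0.3052] [0.071 0.018] z98 0.017
scene sink_strainer 0.83 [0.6968 0.0809] [0.016 0.013] z98 0.044
scene green_tray none
scene black_tray 0.82 [0.5141 0.355 ] [0.197 0.199] z98 0.026
```

View pics/top9.png

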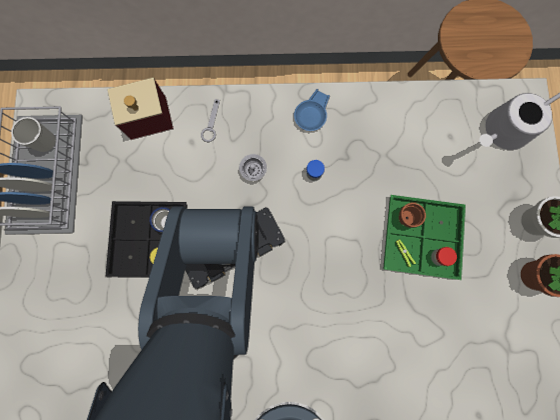

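View pics/scene9.png

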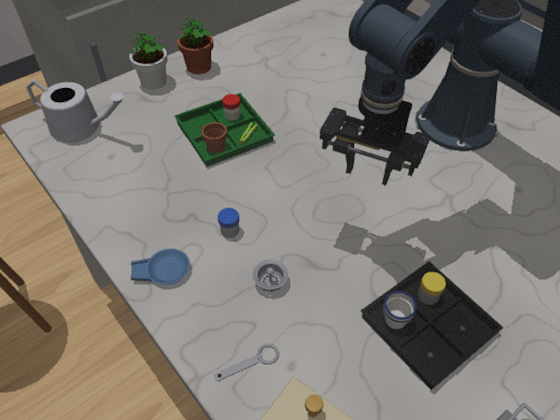

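Both views show every piece upright or flat in its own cell. The tops are 3 mm higher than on the sill, and the blue jar (315,169 top) and strainer (252,168 top) have not moved. Handing in.

```bash
python3 -c "
from rig import bot
print(bot.hand_in())"
```

```text
the job is handed in; nothing more can be done
None
```

Both kits are made up and the job was handed in at about 52 s, well inside the 128 s limit.

- **Tomato kit, green tray:** I placed the terracotta pot, then the red jar, then the lime peg.
- **Basil kit, black tray:** I placed the white pot, then the yellow jar. I used the two cells away from the dish rack, because the gripper would have come close to it over the others.
- **How they were set down:** each piece was lowered until the wrist force showed it touching the cell floor (about 3 to 7 N) before I let go.

**Last checks:** the final pictures show each piece in a cell of its own, near the cell centre, with pots and jars upright and the peg flat. Their tops measure 60–62 mm for pots and jars and 17 mm for the peg, which fits standing on the 3 mm floor. The blue jar measured within about 2 mm of where it started, and the strainer shows at the same spot in both pictures.

**Checks that failed or disagreed:**
- The top camera was partly blocked by the arm over the black tray, so its yellow jar reading was no use. The white pot's was about 7 mm off the scene camera's.
- The networks missed the strainer in the top picture and the green tray in the scene picture. The other camera showed each clearly.
- Elsewhere the two cameras differ by 3–8 mm, mostly their usual offset.

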